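# Put the chromatography columns away in their cradles

## Task

Put all four steel chromatography columns away in the yellow storage tray, each lying home with both nuts in the pockets of the white cradle made for its length and thickness. One of them is still held in the spring clips of the grey stand and comes out sideways through the clips' open front, not upwards. Set each one down gently, none dropped, and leave the glass bottle standing.

Things in the scene. Friction and masses are not known exactly. Their poses are not given: they have to be found in the camera images.
- column_long: the long thin analytical column: steel tube of diameter 8, a hexagon nut at each end (14 across flats, 16 long with its collar), red plugs 4 long; 166 over the nuts, 134 of bare tube between (mm); about 140 g. Origin at its centre on its axis, x along the axis, ends alike. Starts held level in the clips of the stand, axis 45 mm up.
- column_short: the short thin analytical column: steel tube of diameter 8, a hexagon nut at each end (14 across flats, 16 long with its collar), red plugs 4 long; 92 over the nuts, 60 of bare tube between (mm); about 90 g. Origin at its centre on its axis, x along the axis, ends alike. Starts lying on the bench, axis 7 mm up.
- column_semiprep: the medium column: steel tube of diameter 13, a hexagon nut at each end (20 across flats, 20 long with its collar), red plugs 4 long; 120 over the nuts, 80 of bare tube between (mm); about 280 g. Origin at its centre on its axis, x along the axis, ends alike. Starts lying on the bench, axis 10 mm up.
- column_prep: the short thick preparative column: steel tube of diameter 26, a hexagon nut at each end (36 across flats, 20 long with its collar), red plugs 4 long; 96 over the nuts, 56 of bare tube between (mm); about 480 g. Origin at its centre on its axis, x along the axis, ends alike. Starts lying on the bench, axis 18 mm up.
- cradle_long: white cradle for the long thin analytical column, fixed in the tray (rim 12 mm high), 194 x 33 x 18 mm high: at each end a nut pocket with floor 10 mm up, 11 wide, 45-degree flanks to 27 wide, and an end wall; 188 between end walls, 136 open between pockets. Origin: centre of underside, 4 mm above the bench; x along its length, z up. Column home: axis 17 mm above origin.
- cradle_short: white cradle for the short thin analytical column, fixed in the tray (rim 12 mm high), 120 x 33 x 18 mm high: at each end a nut pocket with floor 10 mm up, 11 wide, 45-degree flanks to 27 wide, and an end wall; 114 between end walls, 62 open between pockets. Origin: centre of underside, 4 mm above the bench; x along its length, z up. Column home: axis 17 mm above origin.
- cradle_semiprep: white cradle for the medium column, fixed in the tray (rim 12 mm high), 148 x 41 x 20 mm high: at each end a nut pocket with floor 10 mm up, 15 wide, 45-degree flanks to 35 wide, and an end wall; 142 between end walls, 82 open between pockets. Origin: centre of underside, 4 mm above the bench; x along its length, z up. Column home: axis 20 mm above origin.
- cradle_prep: white cradle for the short thick preparative column, fixed in the tray (rim 12 mm high), 124 x 54 x 22 mm high: at each end a nut pocket with floor 10 mm up, 24 wide, 45-degree flanks to 48 wide, and an end wall; 118 between end walls, 58 open between pockets. Origin: centre of underside, 4 mm above the bench; x along its length, z up. Column home: axis 28 mm above origin.
- clip_stand: fixed grey bracket: base 56 x 130 x 6 mm, posts 58 high at y +-45, open between. On each a clip 12 wide of two sprung jaws, mouth to the stand's -x, grips the long column (along y, x = 0, z = 45). It comes out level along -x: the lips yield over 6 mm at 6 to 9 N in all, clear after 30 mm; not upwards. Origin under the column, at bench height; z up.
- bottle: bystander: glass reagent bottle with a blue cap, 70 mm in diameter, 135 mm high, loose, standing on the bench beside the work. Origin at the centre of its underside, z up.
Not all that is in view belongs to the job. Leave any pink or turquoise look-alike of the column_long alone.

How it is judged (in metres and radians):
At the end, for the whole second after the job is handed in: Each column lies at rest in its own cradle: its centre within 12 mm of the cradle's centre seen from above, its axis within 4 mm of the home height and within 0.10 rad of the cradle's length; all released (horizontal distance between column_long and cradle_long below 0.012 m and z of column_long in the frame of cradle_long between 0.013 and 0.021 m and angle between the x axis of column_long and the x axis of cradle_long, either way round below 0.1 rad and linear speed of each of column_long, column_short, column_semiprep, column_prep below 0.02 m/s and angular speed of each of column_long, column_short, column_semiprep, column_prep below 0.2 rad/s and horizontal distance between column_short and cradle_short below 0.012 m and z of column_short in the frame of cradle_short between 0.013 and 0.021 m and angle between the x axis of column_short and the x axis of cradle_short, either way round below 0.1 rad and horizontal distance between column_semiprep and cradle_semiprep below 0.012 m and z of column_semiprep in the frame of cradle_semiprep between 0.016 and 0.024 m and angle between the x axis of column_semiprep and the x axis of cradle_semiprep, either way round below 0.1 rad and horizontal distance between column_prep and cradle_prep below 0.012 m and z of column_prep in the frame of cradle_prep between 0.024 and 0.032 m and angle between the x axis of column_prep and the x axis of cradle_prep, either way round below 0.1 rad); the robot touches nothing.
It fails at once if the reagent bottle is knocked over (angle between bottle's own z axis and vertical above 0.5 rad).
It fails at once if column_long is dropped (faster than 0.6 m/s out of the fingers) (linear speed of column_long above 0.6 m/s and contact force between the fingers and column_long below 0.01 N).
It fails at once if column_short is dropped (faster than 0.6 m/s out of the fingers) (linear speed of column_short above 0.6 m/s and contact force between the fingers and column_short below 0.01 N).
It fails at once if column_semiprep is dropped (faster than 0.6 m/s out of the fingers) (linear speed of column_semiprep above 0.6 m/s and contact force between the fingers and column_semiprep below 0.01 N).
It fails at once if column_prep is dropped (faster than 0.6 m/s out of the fingers) (linear speed of column_prep above 0.6 m/s and contact force between the fingers and column_prep below 0.01 N).
It also fails if it takes over 112 s, if anything falls off the work surface, if the arm or the gripper's body presses on something with over 40 N, if the wrist force passes 120 N, or if a joint passes its speed limit or range.

## Robot

A 7-joint arm with a two-finger parallel gripper is mounted at the origin on the work surface. World frame = base frame: x ahead of the robot, y to its left, z up, the work surface at z = 0. Lengths are in mm, angles in rad, forces in N, time in s.
With the tool pointing down it reaches from about 400 to 900 mm from the base axis. Payload 5.6 kg.
Tool frame: the origin (TCP) lies midway between the tips of the shut fingers; the grasp point (between the pads) lies 19 mm behind it; z points along the fingers, y is the line along which they close (so a half turn about z gives the same grasp; the last joint's range is limited). The gripper opens to 92 mm and grips with 3 to 60 N. Pads are 20 mm wide; open, the fingers measure 128 mm over their backs; the gripper's body (75 mm by 189 mm) begins 69 mm behind the grasp point.
Start: joints at [1.275, 0.468, -0.012, 1.603, 0.006, 1.071, -0.056], TCP at [162.532, -629.36, 177.892] pointing down, gripper open.
Joint ranges: [-2.53, 2.53], [-0.31, 2.02], [-1.57, 1.55], [0.28, 2.44], [-1.29, 4.43], [0.15, 1.84], [-2.92, 2.92]. Speed limits (rad/s): [2.57, 2.57, 3.14, 3.14, 3.14, 3.14, 3.14].

## Interface

Orientations are given as a rotation vector (axis times angle).
In Python, from cell import robot, grip, kin, viewer gives the robot as it stands. Calls block until the motion is done:
- robot.movep(position, orientation): joint-space move of the TCP to a pose.
- robot.servo_line(position, feed=150, rotation=None): straight line of the TCP; rotation=None keeps the orientation; feed is the mean speed in mm/s.
- robot.goto_joints(angles): joint-space move.
- grip(opening, newtons=None): opening from 0.0 (shut) to 1.0 (fully open); newtons is the grip in N (None keeps the last); returns when the fingers have stopped.
- robot.hold(seconds).
- kin.ik(position, orientation): joint angles nearest the present ones, or None.
- robot.observe(): the state.
- viewer.read_camera(name): name is "side" or "top" or "wrist"; returns the picture (420x560x3 uint8, red, green, blue); there is no depth.
- viewer.camera_info(name): a dict with "camera_matrix" (3x3 intrinsics, pixels), "R" (3x3) and "t" (3): a world point X has camera coordinates R X + t. Camera axes: x right, y down, z forward; pixel columns grow to the right and rows downward; lengths in mm; the calibration is good to about 2 mm. A picture is of the moment at which its call begins: read the wrist's pose just before it. camera_info takes no time and is no camera call; for the wrist camera it gives the pose at the moment of the call.
A pose or a line that the arm cannot do raises robot.IKError and nothing moves.
- robot.job_done(): hands the job in, once; it reports no verdict.
Trained networks look in the newest picture that a camera, given by its name, has taken for a name from the list of things; names that differ only in an ending like _2 or _b are one class to them, and where a whole thing is asked for, a point or a joint stands for the part that bears it (a point fixed in the world has none). Each returns a list of dicts, best first, with "confidence" (0 to 1); they miss things now and then, are a little off and sometimes report something else, mostly with a low value. They report only what shows in the picture. A call takes as long as a camera call. They do not tell look-alikes from the thing itself.
- viewer.silhouettes(name, camera): "mask" (420x560 bool, what is visible of it).
- viewer.pinpoint(name, camera): "at" ([x, y, z] in mm, in the coordinates of the camera as it stood for that picture, good to about 4 mm: a listed point, or the origin of a listed thing).
The state is a dict: "t": time; "joints": joint angles; "joint_velocities": joint speeds; "joint_torque": joint torques, N m; "tcp_pos": TCP position; "tcp_rot": TCP orientation; "contact_force": force on the tool from outside, world axes, zero at the start; "wrist_torque": the same for the moment, N m; "grip_width": opening from 0.0 (shut) to 1.0 (fully open).
Only numpy, scipy, OpenCV 4.12 (cv2) and the standard library are available. Lean on these libraries where they do the work, as an engineer would, in place of code of your own. Each camera call takes 0.05 s, during which the arm holds its last target. There are 200 camera calls.

## Working session

There is one attempt and no reset: what is moved stays moved. The work goes in short steps, each a Python script; the robot and the scene stay as the last script left them, time stands still between calls to the robot, and variables do not carry over. Pictures are saved under pics/ and viewed, on a budget of 14 in all, crops included, one or two more only if the job needs it, and the job is handed in when it is done.

```bash
mkdir -p pics; ls
cat > h.py <<'E'
import numpy as np, cv2
from scipy.spatial.transform import Rotation as Rn
from cell import robot, grip, kin, viewer
def info(c):
    d=viewer.camera_info(c); return np.array(d["camera_matrix"]),np.array(d["R"]),np.array(d["t"]).ravel()
def ray(uv,z,I):
    K,R,t=I; d=R.T@np.linalg.solve(K,[uv[0],uv[1],1.]); c=-R.T@t
    return c+d*(z-c[2])/d[2]
def proj(X,I):
    K,R,t=I; p=K@(R@np.asarray(X,float)+t); return p[:2]/p[2]
def save(img,n): cv2.imwrite("pics/"+n,cv2.cvtColor(img,cv2.COLOR_RGB2BGR))
E
python3 - <<'E'
from h import *
a=viewer.read_camera("top"); b=viewer.read_camera("side"); 
save(np.vstack([a,b])[:, :],"a.png")
im=cv2.imread("pics/a.png"); save(a,"top.png"); save(b,"side.png")
print(robot.observe())
for c in("top","side"):
    I=info(c); print(c,(-I[1].T@I[2]).round(),I[0].round(1).tolist())
    for n in "column_long column_short column_semiprep column_prep cradle_long cradle_short cradle_semiprep cradle_prep clip_stand bottle".split():
        for r in viewer.pinpoint(n,c):
            X=I[1].T@(np.array(r["at"])-I[2]); print(n,round(r["confidence"],2),X.round(),proj(X,I).round())
E
```

```text
pics
{'t': 0.1, 'joints': array([ 1.27502032,  0.46828306, -0.01159246,  1.60350254,  0.00603029,
        1.07142582, -0.05630276]), 'joint_velocities': array([-0.00054314,  0.00038365,  0.00145788, -0.00070255,  0.00202855,
        0.00141846, -0.00041396]), 'joint_torque': array([ 1.11126443e-03, -5.21645093e+01, -1.26503909e-02, -2.44365281e+01,
       -5.67987026e-02,  1.39951624e-02,  5.22208870e-05]), 'tcp_pos': array([ 162.33086654, -628.80786734,  177.05159138]), 'tcp_rot': array([-3.11501135e+00, -3.95711595e-01,  5.39933579e-04]), 'contact_force': array([ 0.64847878, -0.45604818,  0.29039538]), 'wrist_torque': array([-0.0189815 ,  0.00052779, -0.03966986]), 'grip_width': 0.9995461128835771}
top [ 397.  107. 1126.] [[385.4, 0.0, 278.4], [0.0, 385.4, 200.7], [0.0, 0.0, 1.0]]
column_long 0.74 [742. 319.   4.] [202. 122.]
column_long 0.68 [550. 204.  46.] [239. 184.]
column_long 0.47 [250. 404.   7.] [169. 291.]
column_short 0.48 [632. 195.   6.] [244. 158.]
column_semiprep 0.76 [458. 300.   9.] [207. 218.]
column_prep 0.94 [450. 151.  12.] [258. 220.]
cradle_long 0.83 [ 657. -
[... 255 characters left out ...]
12.]
side [260. 873. 507.] [[447.2, 0.0, 273.6], [0.0, 447.2, 210.4], [0.0, 0.0, 1.0]]
column_long 0.96 [256. 402.   5.] [373. 357.]
column_long 0.64 [742. 321.   8.] [108. 272.]
column_long 0.54 [552. 204.  41.] [227. 237.]
column_short 0.7 [638. 197.  11.] [189. 242.]
column_semiprep 0.8 [457. 296.  15.] [260. 284.]
column_prep 0.85 [447. 146.  18.] [287. 238.]
cradle_long 0.59 [ 654. -178.    3.] [242. 169.]
cradle_short 0.62 [ 474. -207.    0.] [309. 172.]
cradle_semiprep 0.81 [ 530. -201.    0.] [288. 171.]
cradle_semiprep 0.32 [452. 296.  10.] [263. 287.]
cradle_prep 0.9 [ 596. -187.    3.] [264. 170.]
clip_stand 0.9 [550. 211.   3.] [228. 255.]
bottle 0.82 [539. 460.  -3.] [175. 353.]
```

View pics/top.png

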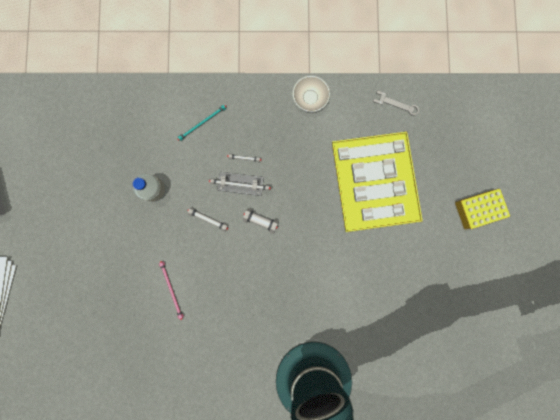

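View pics/side.png

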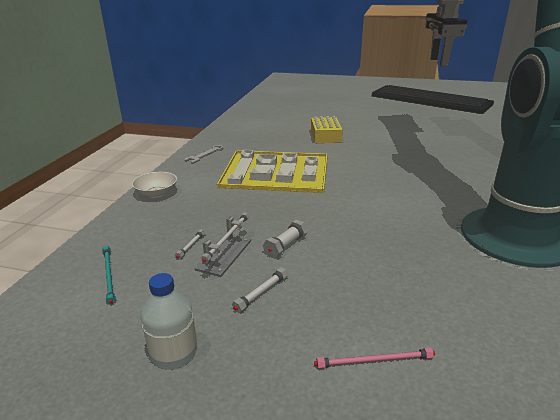

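Candidates for column_long: turquoise look-alike at top (202,122), pink look-alike at (169,291), and the steel one in the grey stand at (240,184). The last is the right one. The short, semiprep and prep columns are at (244,157), (207,218) and (261,220), and the tray is at (377,180). Next is a close look with the wrist camera.

```bash
cat >> h.py <<'E'
def down(yaw):  # tool x axis at world angle yaw, pointing down
    return (Rn.from_euler('z',yaw)*Rn.from_rotvec([np.pi,0,0])).as_rotvec()
def fit(name,cam,z,I,near=None,lab=True):
    """axis line from silhouette: centre, yaw, length at height z"""
    out=[]
    for r in viewer.silhouettes(name,cam):
        m=r["mask"].astype(np.uint8); c=max(cv2.findContours(m,0,2)[0],key=cv2.contourArea)[:,0,:]
        P=np.array([ray(p,z,I)[:2] for p in c],np.float32)
        (x,y),(w,h),a=cv2.minAreaRect(P)
        if w<h: w,h,a=h,w,a+90
        out.append((name,round(r["confidence"],2),round(x,1),round(y,1),round(((a+90)%180)-90,1),round(w),round(h)))
    return out
E
python3 - <<'E'
from h import *
I=info("wrist"); o=robot.observe(); T=Rn.from_rotvec(o["tcp_rot"])
c=-I[1].T@I[2]; print("cam in tool",T.inv().apply(c-o["tcp_pos"]).round(1), (I[1]@T.as_matrix()).round(2).tolist(), I[0].round())
robot.movep([530,230,380],down(0))
I=info("wrist"); save(viewer.read_camera("wrist"),"w1.png"); print(robot.observe()["t"])
print("cam",(-I[1].T@I[2]).round())
for n,z in dict(column_long=45,column_short=7,column_semiprep=10,column_prep=18,clip_stand=6).items():
    for r in viewer.pinpoint(n,"wrist"):
        X=I[1].T@(np.array(r["at"])-I[2]); print(n,round(r["confidence"],2),X.round(),proj(X,I).round())
    print(fit(n,"wrist",z,I))
E
```

```text
cam in tool [  80.2   -0.3 -205.6] [[0.0, 1.0, 0.0], [-0.96, 0.0, -0.28], [-0.28, -0.0, 0.96]] [[364.   0. 280.]
 [  0. 364. 207.]
 [  0.   0.   1.]]
4.4833
cam [611. 230. 585.]
column_long 0.76 [254. 405.   7.] [183. 307.]
column_long 0.73 [549. 204.  46.] [298. 144.]
[('column_long', 0.83, 243.7, 378.0, 20.0, 92, 15), ('column_long', 0.73, 714.0, 346.7, -51.2, 95, 17), ('column_long', 0.71, 457.2, 151.9, 67.5, 98, 39), ('column_long', 0.58, 550.9, 209.5, 82.2, 78, 8)]
column_short 0.88 [632. 194.   4.] [303.  85.]
[('column_short', 0.55, 635.6, 197.4, 83.8, 99, 17)]
[('column_semiprep', 0.64, 548.0, 209.5, 82.3, 82, 10), ('column_semiprep', 0.55, 454.8, 301.0, 64.5, 127, 23), ('column_semiprep', 0.29, 591.7, -156.9, -81.4, 83, 58)]
column_prep 0.97 [447. 151.  19.] [329. 206.]
[('column_prep', 0.75, 449.4, 148.6, 66.8, 102, 40)]
clip_stand 0.88 [553. 209.  -6.] [293. 138.]
[('clip_stand', 0.95, 559.2, 208.3, 82.9, 130, 56), ('clip_stand', 0.47, 468.1, -186.1, -82.4, 82, 40)]
```

View pics/w1.png

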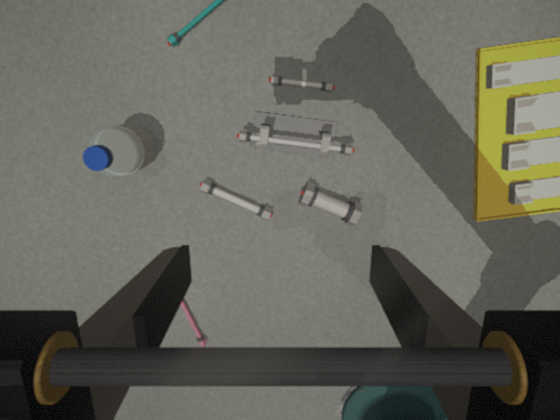

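Run:
```python
from h import *
robot.movep([570,205,230],down(0))
I=info("wrist"); w=viewer.read_camera("wrist"); 
print(robot.observe()["t"], (-I[1].T@I[2]).round())
for n,z in dict(column_long=45,column_short=7,clip_stand=6).items():
    for r in viewer.pinpoint(n,"wrist"):
        X=I[1].T@(np.array(r["at"])-I[2]); print(n,round(r["confidence"],2),X.round(),proj(X,I).round())
    print(fit(n,"wrist",z,I))
s=cv2.cvtColor(cv2.imread("pics/side.png"),4)[200:290,170:320]
save(np.vstack([w[:260,100:480],cv2.resize(s,(380,228),interpolation=2)]),"w2.png")
```

```text
5.7083 [650. 206. 437.]
column_long 0.75 [549. 205.  46.] [282. 196.]
column_long 0.62 [258. 400.  10.] [145. 386.]
column_long 0.59 [741. 330.   3.] [167.  13.]
[('column_long', 0.96, 717.7, 337.5, -51.2, 100, 14), ('column_long', 0.73, 551.0, 209.3, 82.0, 79, 10), ('column_long', 0.58, 263.2, 375.9, 23.3, 62, 12)]
column_short 0.82 [630. 195.   7.] [290. 119.]
[('column_short', 0.95, 635.5, 197.5, 83.3, 99, 16)]
clip_stand 0.98 [551. 213.   0.] [276. 185.]
[]
```

View pics/w2.png

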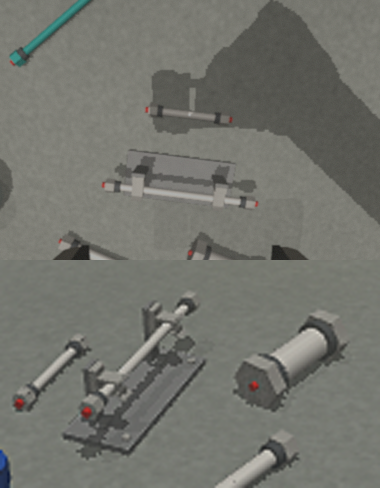

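The view shows the stand's posts on the +x side of the column, so the clip mouth faces the robot (−x). The column's red ends are at full-image (203,185) and (358,204). Next I'll measure the tray.

```bash
cat >> h.py <<'E'
def fit2(name,cam,z,I):
    out=[]
    for r in viewer.silhouettes(name,cam):
        m=r["mask"].astype(np.uint8); cs=cv2.findContours(m,0,2)[0]; A=max(map(cv2.contourArea,cs))
        c=np.vstack([k[:,0,:] for k in cs if cv2.contourArea(k)>.15*A])
        P=np.array([ray(p,z,I)[:2] for p in c],np.float32)
        (x,y),(w,h),a=cv2.minAreaRect(P)
        if w<h: w,h,a=h,w,a+90
        out.append((name,round(r["confidence"],2),round(x,1),round(y,1),round(((a+90)%180)-90,1),round(w),round(h)))
    return out
E
python3 - <<'E'
from h import *
robot.movep([570,205,230],down(0))
I=info("wrist"); A,B=ray((203,185),45,I),ray((358,204),45,I); print("long",A.round(1),B.round(1),((A+B)/2).round(1),np.hypot(*(A-B)[:2]),np.degrees(np.arctan2(*(A-B)[1::-1])))
robot.movep([540,-190,250],down(0))
I=info("wrist"); w=viewer.read_camera("wrist"); save(w,"w3.png")
print(robot.observe()["t"], (-I[1].T@I[2]).round())
for n,z in dict(cradle_long=22,cradle_short=22,cradle_semiprep=24,cradle_prep=26).items():
    for r in viewer.pinpoint(n,"wrist"):
        X=I[1].T@(np.array(r["at"])-I[2]); print(n,round(r["confidence"],2),X.round(),proj(X,I).round())
    print(fit2(n,"wrist",z,I))
E
```

```text
long [561.1 290.5  45. ] [539.5 118.7  45. ] [550.3 204.6  45. ] 173.192329317795 82.83611109298565
7.7833 [ 620. -188.  456.]
cradle_long 0.67 [ 660. -174.   -1.] [269.  66.]
[]
cradle_short 0.67 [ 478. -206.    3.] [294. 214.]
[('cradle_short', 0.73, 476.3, -204.5, -82.9, 119, 38)]
cradle_semiprep 0.58 [ 533. -201.    1.] [291. 172.]
[('cradle_semiprep', 0.67, 536.3, -197.8, -82.3, 147, 43)]
cradle_prep 0.87 [ 598. -184.    4.] [277. 121.]
[('cradle_prep', 0.75, 595.5, -183.3, -82.4, 125, 55)]
```

View pics/w3.png

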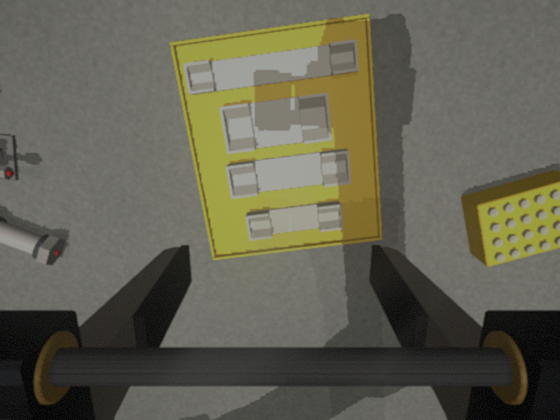

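Long column measures 173 mm over the plugs (174 expected), centre (550.3,204.6). Cradle footprints match the given sizes, and cradle_long's centre is near pixel (272,68). I'll start with prep.

```bash
cat >> h.py <<'E'
CR=dict(short=(476.3,-204.5),semiprep=(536.3,-197.8),prep=(595.5,-183.3)); CY=97.5
OFF=dict(short=-5,semiprep=-8,prep=-15,long=-6); HOME=dict(short=21,semiprep=24,prep=32,long=21)
DIA=dict(short=8,semiprep=13,prep=26,long=8)
def st(l):
    o=robot.observe(); print(l,"t%.1f"%o["t"],o["tcp_pos"].round(1),"F",o["contact_force"].round(1),"g%.1f"%(o["grip_width"]*92),"j7 %.2f"%o["joints"][6])
def best(p,yaw):
    j=robot.observe()["joints"]; c=[]
    for k in(-360,-180,0,180):
        q=kin.ik(p,down(np.radians(yaw+k)))
        if q is not None: c.append((np.abs(np.array(q)-j).max(),yaw+k,q))
    return min(c,key=lambda a:a[0])
def pick(n,xy,yaw,z,N):
    d,y,q=best([*xy,z+110],yaw); grip((DIA[n]+26)/92); robot.goto_joints(q); st("above %.0f"%y)
    robot.servo_line([*xy,z+OFF[n]],feed=100); st("at"); grip(0,N); st("gripped")
def place(n,xy,yaw,zc=150,dx=0):
    d,y,q=best([*xy,zc],yaw); robot.goto_joints(q); st("over %.0f"%y)
    h=HOME[n]+OFF[n]
    robot.servo_line([*xy,h+15],feed=120); robot.servo_line([*xy,h+.5],feed=25); st("down")
    robot.hold(.2); grip((DIA[n]+16)/92); robot.hold(.1); st("rel"); robot.servo_line([*xy,150],feed=150); st("up")
E
python3 - <<'E'
from h import *
I=info("wrist"); print("cradle_long",[ray(p,22,I).round(1) for p in((186,64),(190,94),(354,41),(358,72),(272,68))])
pick("prep",(449.4,149),67,18,45)
robot.servo_line([449.4,149,130],feed=120); st("lift")
d,y,q=best([*CR["prep"],150],CY); print(d,y)
E
```

```text
cradle_long [array([659.3, -84. ,  22. ]), array([627.4, -86.3,  22. ]), array([ 683. , -269.8,   22. ]), array([ 651.1, -276.2,   22. ]), array([ 655.2, -179.8,   22. ])]
above 67 t10.3 [450.5 148.  128.2] F [-0.1 -0.   0.1] g51.9 j7 -1.26
at t11.7 [449.9 149.1   3.5] F [-0.2 -0.2  0.3] g52.0 j7 -1.46
gripped t12.6 [449.4 149.    3. ] F [ 0.3  1.  -0.3] g0.3 j7 -1.46
lift t13.8 [448.9 148.7 129.4] F [0.  0.1 0.2] g-0.0 j7 -1.26
1.092729512921883 -262.5
```

Run:
```python
from h import *
w=viewer.read_camera("wrist"); b=viewer.read_camera("side")
save(np.hstack([cv2.resize(w,(400,300)),b[150:375,120:420][:, :]*1 if False else cv2.resize(b[150:375,120:420],(400,300))]),"w4.png")
for c in ("top","side"):
    viewer.read_camera(c); I=info(c)
    print(viewer.pinpoint("column_prep",c) and [(I[1].T@(np.array(r["at"])-I[2])).round() for r in viewer.pinpoint("column_prep",c)], fit("column_prep",c,18,I))
```

```text
[] [('column_prep', 0.17, 545.7, 468.2, 63.4, 98, 74)]
[array([447., 146.,  18.])] [('column_prep', 0.94, 449.1, 145.6, 67.5, 140, 54)]
```

View pics/w4.png

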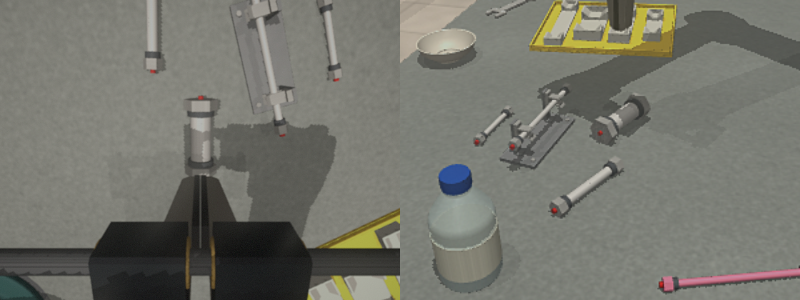

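Run:
```python
from h import *
I=info("wrist");o=robot.observe(); s=400/560
print("tcp px",proj(o["tcp_pos"],I)*s,"prep",proj([449,149,18],I)*s, o["tcp_pos"], (-I[1].T@I[2]).round(), ray(np.array((201,135))/s,18,I), Rn.from_rotvec(o["tcp_rot"]).as_matrix().round(3))
Is=info("side"); print("tcp side",(proj(o["tcp_pos"],Is)-[120,150])*4/3+[400,0])
```

```text
tcp px [199.70164206 170.77858799] prep [199.66113044 138.53576729] [449.29951395 149.07915868 129.89500985] [481. 223. 336.] [452.33454067 152.55704877  18.        ] [[ 0.391  0.921 -0.   ]
 [ 0.921 -0.391  0.   ]
 [-0.    -0.    -1.   ]]
tcp side [619.81701998  50.86498342]
```

The prep column has not moved and the fingers shut on nothing. In both views the fingertips end above the projected TCP. I'll quantify that.

Run:
```python
from h import *
I=info("wrist");Is=info("side");o=robot.observe();s=400/560
for d in (0,10,20,30,40,50):
    p=o["tcp_pos"]+[0,0,d]
    print(d,(proj(p,I)*s).round(),((proj(p,Is)-[120,150])*4/3+[400,0]).round(), proj([162.5,-629.4,177.9+d],Is).round(),proj(p,Is).round())
w=viewer.read_camera("wrist"); b=viewer.read_camera("side"); u,v=proj(o["tcp_pos"],Is).astype(int)
save(np.hstack([cv2.resize(w[180:300,210:350],(466,400)),cv2.resize(b[v-70:v+50,u-50:u+50],(333,400))]),"w5.png")
```

```text
0 [200. 171.] [620.  51.] [436.  74.] [285. 188.]
10 [200. 175.] [620.  44.] [437.  71.] [285. 183.]
20 [200. 180.] [620.  38.] [437.  68.] [285. 178.]
30 [200. 186.] [620.  31.] [438.  64.] [285. 174.]
40 [200. 192.] [620.  25.] [438.  61.] [285. 169.]
50 [200. 198.] [620.  18.] [439.  57.] [285. 164.]
```

View pics/w5.png

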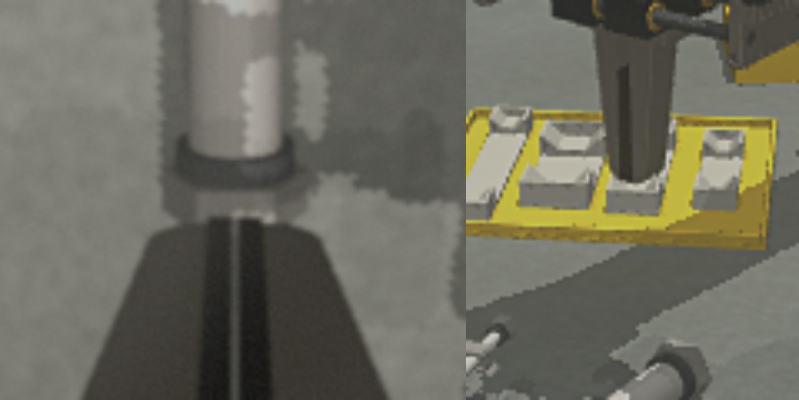

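Both views put the shut tips about 32 mm above the reported TCP, so a guarded touch on bare bench will settle it.

Run:
```python
from h import *
d,y,q=best([480,50,60],90); robot.goto_joints(q); robot.servo_line([480,50,8],feed=100); st("lo"); f0=robot.observe()["contact_force"][2]
for z in range(4,-50,-3):
    robot.servo_line([480,50,z],feed=40); o=robot.observe()
    if abs(o["contact_force"][2]-f0)>3: break
st("touch %d"%z); robot.servo_line([480,50,40],feed=100); st("up")
```

```text
lo t15.6 [480.3  50.7   8.4] F [ 1.4  0.6 -0.2] g0.5 j7 -0.89
touch -38 t19.3 [480.3  50.1 -36.3] F [-4.6 -2.1 20.3] g0.4 j7 -0.97
up t20.2 [479.6  49.8  39.5] F [ 0.2 -0.5 -0.5] g0.1 j7 -0.84
```

Touch occurs at a reported z of about −35.5 mm, so the real tips sit about 35 mm behind the reported TCP along the tool. I'll compensate by that and retry.

```bash
sed -i 's/z+OFF\[n\]\]/z+OFF[n]-35]/; s/h=HOME\[n\]+OFF\[n\]/h=HOME[n]+OFF[n]-35/; s/z+110\]/z+50]/; s/zc=150/zc=100/; s/\[\*xy,150\],feed=150/[*xy,95],feed=150/' h.py
python3 - <<'E'
from h import *
pick("prep",(449.8,149.5),67,18,45)
robot.servo_line([449.8,149.5,60],feed=120); st("lift")
E
```

```text
above -293 t21.7 [449.9 149.4  68.1] F [ 0.3 -1.1 -0.1] g52.2 j7 -1.35
at t22.8 [450.2 149.7 -31.6] F [-0.6 -0.3  0.4] g52.1 j7 -1.52
gripped t23.3 [449.9 149.5 -31.8] F [-0.6 -1.   4. ] g24.8 j7 -1.52
lift t24.3 [449.2 149.   59.3] F [ 0.5  0.2 -5. ] g25.1 j7 -1.37
```

Run:
```python
from h import *
place("prep",CR["prep"],CY)
pick("semiprep",(454.8,300.5),64.5,10,40)
robot.servo_line([454.8,300.5,50],feed=120); st("lift")
```

```text
over -262 t25.6 [ 595.2 -181.2   99.7] F [-0.4  0.3 -4.6] g24.8 j7 -0.20
down t27.4 [ 595.6 -183.2  -17.6] F [ 0.8 -0.4 -4.9] g25.1 j7 -0.29
rel t28.1 [ 595.7 -183.3  -17.3] F [ 0.3 -0.5  0.3] g42.0 j7 -0.29
up t29.0 [ 594.7 -183.5   94.1] F [-0.5 -0.1 -0.4] g42.1 j7 -0.20
above -116 t31.1 [455.6 299.8  59.9] F [-0.5 -0.3 -0.3] g38.7 j7 1.19
at t32.2 [455.1 300.9 -32.4] F [-0.1 -0.4 -0.3] g39.1 j7 1.12
gripped t32.7 [454.7 300.7 -32.7] F [-1.  -0.   2.7] g11.8 j7 1.12
lift t33.5 [454.6 299.9  49.3] F [ 0.2  0.7 -2.4] g11.5 j7 1.18
```

```bash
sed -i 's/h+.5\],feed=25/h-1.5],feed=25/' h.py
python3 - <<'E'
from h import *
place("semiprep",CR["semiprep"],CY)
robot.movep([560,-190,210],down(0)); w=viewer.read_camera("wrist"); save(w,"w6.png"); I=info("wrist"); st("look")
for n,z in dict(column_semiprep=24,column_prep=32).items(): print(fit2(n,"wrist",z,I))
E
```

```text
over -262 t35.4 [ 536.5 -196.2   99.9] F [-0.8  0.1 -1.9] g11.9 j7 -0.20
down t37.2 [ 536.1 -198.   -18.9] F [-6.3 -0.4 14.4] g11.7 j7 -0.32
rel t38.0 [ 536.3 -197.7  -20.7] F [-0.9 -1.1  0.2] g28.9 j7 -0.32
up t38.9 [ 535.6 -198.    94.1] F [0.4 0.4 0.3] g29.1 j7 -0.21
look t40.2 [ 559.5 -189.9  209. ] F [0.2 0.8 0. ] g28.6 j7 -1.62
[('column_semiprep', 0.64, 536.5, -198.1, -82.2, 129, 23)]
[('column_prep', 0.8, 595.9, -183.9, -83.2, 105, 42)]
```

View pics/w6.png

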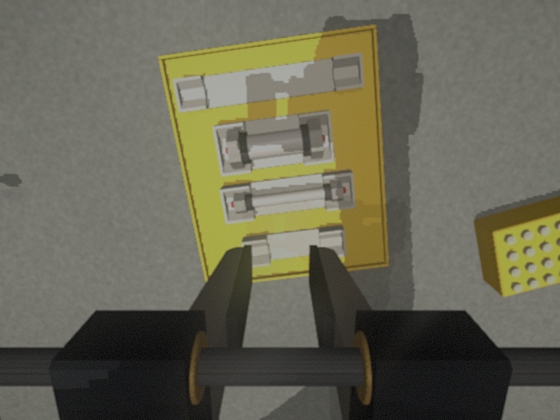

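Prep at about (275,143) and semiprep at (287,197) both lie home in their cradles. Next is the short column.

```bash
sed -i 's/h-1.5\],feed=25/h-.5],feed=25/' h.py
python3 - <<'E'
from h import *
I=info("wrist"); print("cradle_long",np.mean([ray(p,22,I) for p in((175,80),(180,110),(358,54),(362,86))],0).round(1))
pick("short",(635.5,197.3),83.4,7,30)
robot.servo_line([635.5,197.3,60],feed=120); st("lift")
place("short",CR["short"],CY)
E
```

```text
cradle_long [ 657.  -176.6   22. ]
above 83 t42.1 [636.6 195.3  57.4] F [-0.7  0.   0. ] g34.2 j7 -1.03
at t43.2 [636.  197.7 -32.3] F [-0.4 -0.7  0.3] g34.0 j7 -1.09
gripped t43.7 [635.7 197.3 -32.7] F [-0.5 -0.6  2.3] g6.5 j7 -1.09
lift t44.6 [635.1 196.7  59.3] F [-0.5  0.2 -1.1] g6.8 j7 -1.03
over -262 t46.2 [ 477.  -203.5  100.1] F [-0.4  0.   0. ] g7.0 j7 -0.16
down t48.0 [ 475.7 -204.9  -18. ] F [-7.6 -0.3 20.2] g7.1 j7 -0.31
rel t48.8 [ 476.3 -204.4  -19.7] F [-0.6  0.5  0.2] g24.1 j7 -0.31
up t49.7 [ 475.5 -204.6   94.2] F [-1.3 -0.2 -0.7] g23.8 j7 -0.17
```

Run:
```python
from h import *
pick("long",(550.5,205),82.8,45,55)
u=np.array([-np.sin(np.radians(82.8)),np.cos(np.radians(82.8))]); p=np.array([550.5,205])
for s in (5,10,20,35,50):
    robot.servo_line([*(p+s*u),4],feed=40); st("pull %d"%s)
robot.servo_line([*(p+50*u),80],feed=100); st("lift")
w=viewer.read_camera("wrist"); b=viewer.read_camera("side")
save(np.hstack([cv2.resize(w,(400,300)),cv2.resize(b[130:355,120:420],(400,300))]),"w7.png")
```

```text
above -277 t51.6 [551.  203.3  94.7] F [-0.4 -0.2  0.3] g34.2 j7 -1.09
at t52.6 [550.9 205.4   4.6] F [-0.2  0.5  0.3] g34.2 j7 -1.18
gripped t53.2 [550.7 205.    4.3] F [-0.9 -0.1  2.6] g6.1 j7 -1.18
pull 5 t53.5 [546.7 205.5   4.3] F [ 5.1 -0.3 -1.8] g6.1 j7 -1.19
pull 10 t53.7 [538.9 206.3   3.5] F [-0.6  0.5 -1.3] g5.9 j7 -1.19
pull 20 t54.1 [530.3 207.6   4. ] F [ 1.4 -0.2 -1.6] g6.3 j7 -1.21
pull 35 t54.7 [515.8 209.4   4.1] F [ 0.   0.4 -1.1] g6.0 j7 -1.23
pull 50 t55.2 [500.9 211.3   4.1] F [ 0.   0.5 -0.4] g6.0 j7 -1.26
lift t56.1 [500.6 210.8  79.6] F [ 0.1 -0.7 -1.2] g6.5 j7 -1.17
```

View pics/w7.png

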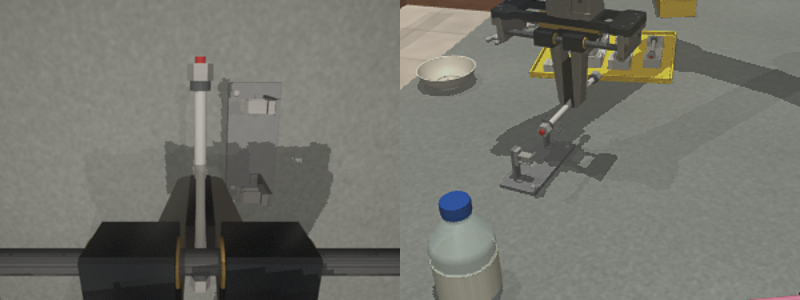

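The long column is out of the clips and held straight, with its plug tip at wrist (200,57). I'll check its axial centring and place it.

Run:
```python
from h import *
I=info("wrist"); o=robot.observe(); e=ray(np.array((200,57))*1.4,120.5,I); v=e[:2]-o["tcp_pos"][:2]; L=np.hypot(*v); print("end dist",L,np.degrees(np.arctan2(v[1],v[0])))
place("long",(656.5,-178),CY)
robot.movep([570,-190,210],down(0)); w=viewer.read_camera("wrist"); save(w,"w8.png"); I=info("wrist"); st("look")
for n,z in dict(column_semiprep=24,column_prep=32,column_long=21,column_short=21).items(): print(fit2(n,"wrist",z,I))
```

```text
end dist 88.77911372449663 82.52531220322845
over -262 t57.7 [ 656.5 -175.8  100.1] F [ 0.   0.3 -0.9] g6.2 j7 -0.20
down t59.5 [ 656.2 -178.2  -19.7] F [-3.9 -0.1  6. ] g6.1 j7 -0.27
rel t60.3 [ 656.5 -178.   -20.6] F [-1.2 -0.6 -0.1] g24.1 j7 -0.27
up t61.2 [ 655.8 -178.2   94. ] F [-0.6  0.   0.1] g23.8 j7 -0.20
look t62.5 [ 569.8 -189.8  209.1] F [0.1 0.5 1. ] g24.2 j7 -1.61
[('column_semiprep', 0.67, 536.5, -197.4, -82.3, 127, 23)]
[('column_prep', 0.94, 596.0, -183.6, -82.6, 104, 41)]
[('column_long', 0.86, 656.6, -176.4, -82.8, 174, 16)]
[('column_short', 0.72, 471.3, -189.5, -86.6, 56, 14)]
```

View pics/w8.png

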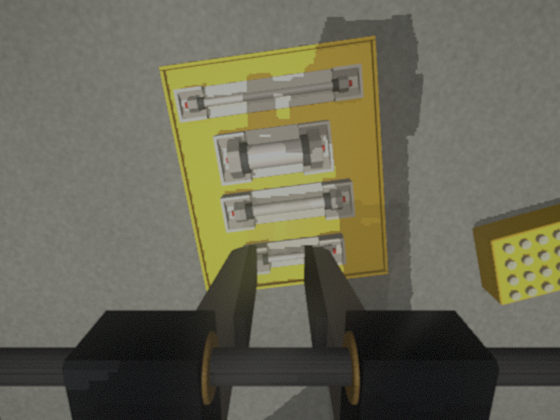

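Long, prep and semiprep lie home. The short one is partly hidden by a finger, so I'll take one clear look at it.

Run:
```python
from h import *
robot.movep([450,-200,180],down(0)); w=viewer.read_camera("wrist"); save(w[:300,100:460],"w9.png"); I=info("wrist"); st("look")
print(fit2("column_short","wrist",21,I),fit2("cradle_short","wrist",22,I))
```

```text
look t63.3 [ 451.1 -200.2  180.6] F [-0.5 -0.3  0.6] g24.0 j7 -1.49
[('column_short', 0.74, 475.8, -204.2, -82.4, 100, 16)] [('cradle_short', 0.77, 475.1, -205.3, -82.3, 120, 37), ('cradle_short', 0.61, 595.6, -182.1, -82.9, 124, 57)]
```

View pics/w9.png

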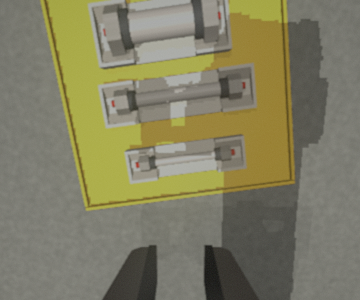

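The short column is centred in its cradle at crop (187,158), and the arm is clear. Handing in.

```bash
python3 -c "
from h import *
robot.hold(.3); robot.job_done(); st('done')"
```

```text
the job is handed in; nothing more can be done
the job is handed in; nothing more can be done
```

All four columns are in their own cradles in the yellow tray, and I handed the job in at about 64 s of the 112 s allowed. No verdict is reported. I pulled the long column level about 50 mm out through the clips' open front before lifting it.

- **Failed first grasp:** The gripper shut on nothing on the first try at the prep column. The camera views and a guarded touch on bare bench (about 20 N) showed the real fingertips about 35 mm behind the reported TCP. I allowed for that in every later move.
- **Final camera checks:**
  - **Short and prep:** both fit within about 1.5 mm and 0.5° of their cradles.
  - **Semiprep:** it is within about 0.5 mm of its cradle.
  - **Long:** no network fit was found for cradle_long, so I took its centre from corners I read off two pictures, (655,-179) and (657,-177). The column lies within about 3 mm of both.
- **Set-down:** The highest contact force when setting down was about 20 N, on the short column. The prep column was released just before touching, so it settled by roughly a millimetre.
- **Bottle:** It was standing in the last side picture, taken before the long column was placed. I did not work near it after that.

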